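# Set a worn stop gauge with the play taken out

### The job

On the stop gauge with the red handwheel, set the wheel's white pointer to the yellow mark on its dial with the play taken out: turn the wheel anticlockwise (seen from above) past the mark by about an eighth of a turn, then turn it back clockwise and stop on the mark, coming to it in that one direction, so that the carriage's red pointer ends at the yellow line of its scale. Let go of the wheel, and leave the blue wheel of the other gauge alone.

Things in the scene. Friction and masses are not known exactly. Their poses are not given: they have to be found in the camera images.
- wheel (a joint): Angle (rad) of the red handwheel (100 mm, vertical axis) of a green bench gauge; grows anticlockwise seen from above. Starts within 0.22 of 0; end stops -0.4 and 2.2; its white pointer is at the yellow dial mark at 1.05. It stays where left; about 1.5 N at the knob turns it free, 4 N driving the carriage. The worn drive has 0.50 rad of lost motion at each change of direction.
- slide (a joint): Position (m) of that gauge's aluminium carriage with a black die, driven by the wheel through a rack. Wheel turning anticlockwise: 0.04*(wheel-0.25), growing; clockwise: 0.04*(wheel+0.25); it stands still within the lost motion. Its red pointer is at the yellow line of the white scale at 0.052. Starts at 0.
- knob (a point): Centre, half-way up, of the upright black knob on the red wheel's rim: a round sleeve 22 mm across, 50 mm tall, spinning freely on its pin, so a gripper can hold it from above and carry it round with unchanged yaw. It is 103 mm above the bench, 50 mm from the wheel's axis. Rim and hub below it reach 74 mm above the bench, the carriage 60 mm.
- axis (a point): Point on the red wheel's vertical axis, 62 mm above the bench, fixed to the gauge. x points from the wheel across to the carriage's track, y along the carriage's travel (slide growing), z up. The knob's centre is 41 mm higher and 50 mm from the axis, towards -y at wheel angle 0.
- spare_knob (a point): Centre, half-way up, of the same black knob on the other gauge, alike but for its blue handwheel. Not to be moved.

How it is judged:
By the outcome, as a careful person would: the job done as asked, in the order asked, and still so for the second after the job is handed in, with the robot touching nothing.
It also fails if it takes over 38 s, if anything falls off the work surface, if the arm or the gripper's body presses on something with over 40 N, if the wrist force passes 120 N, or if a joint passes its speed limit or range.

### The arm

A 6-joint arm with a two-finger parallel gripper is mounted at the origin on the work surface. World frame = base frame: x ahead of the robot, y to its left, z up, the work surface at z = 0. Lengths are in m, angles in rad, forces in N, time in s.
With the tool pointing down it reaches from about 0.4 to 0.925 m from the base axis. Payload 3.4 kg.
Tool frame: the origin (TCP) lies midway between the tips of the shut fingers; the grasp point (between the pads) lies 19 mm behind it; x points along the fingers, z is the direction in which the jaws open and shut, and the axes are right-handed (so a half turn about x gives the same grasp; the last joint's range is limited). The gripper opens to 85 mm and grips with 20 to 120 N. Pads are 22 mm wide; open, the fingers measure 114 mm over their backs; the gripper's body (76 mm by 85 mm) begins 54 mm behind the grasp point. The pads swing forward as they close: fully open they stand 13 mm farther back than shut.
Start: joints at [1.179, 0.307, 1.506, -0, 1.328, -0.073], TCP at [0.18, 0.546, 0.231] pointing down, gripper open.
Joint ranges: [-3.12, 3.12], [-1.05, 2.28], [0.14, 2.33], [-1.42, 4.57], [0.1, 2.73], [-2.68, 2.68]. Speed limits (rad/s): [2.57, 2.57, 3.14, 3.14, 3.14, 3.14].

### API

Orientations are given as a unit quaternion [x, y, z, w].
In Python, from plant import r gives the robot as it stands.
- The arm moves only by the tool arm_command, never from a script. Its argument "plan" is a list of rows, each an object of numbers: "tx", "ty", "tz": the shift along the tool's x, y, z each as a share of 0.3 m, from -1 to 1; "roll": the turn about the tool's x as a share of 30 degrees, from -1 to 1; "hand": the opening, from 0 (shut) to 1 (fully open). In form: [{"tx": .., "ty": .., "tz": .., "roll": .., "hand": ..}, ...]. A call has exactly 8 rows; each row is the pose to reach, as a shift and turn from the pose commanded when the call began, along the tool's axes at that moment; what a row does not reach only later rows make up. A row lasts 1/10 s, in which the tool goes at most 50 mm and 8.59 degrees, less where a joint would pass 70% of its speed; a pose out of reach is approached as far as the arm can. A call with a number of a shift or a turn outside -1 to 1 is refused whole. A call with a gripper value outside its range is refused whole. The fingers move at their own pace and stop on an object; "squeeze" is the grip in N (left out, the last holds). Time passes only in rows, so rows that repeat a pose let the fingers close, or fill a call up. It gives the time, the measured TCP pose, the force and the opening at its end, in the units of the state.
- r.sense(): the state, without advancing time (a new reading comes with each control period).
- r.read_camera(name): name is "scene" or "top" or "wrist"; returns a dict with "image" (420x560x3 uint8, red, green, blue), "vfov" (degrees; the focal length in pixels is half the picture's height over the tangent of half this angle, whatever the lens; pixels are square), "cx", "cy" (the principal point, pixels), "R" (3x3) and "t" (3): a world point X has camera coordinates R X + t. Camera axes: x right, y down, z forward; pixel columns grow to the right and rows downward; lengths in m; the calibration is good to about 2 mm. A picture is of the moment at which its call begins. There is no depth.
- r.hand_in(): hands the job in, once; it reports no verdict.
The state is a dict: "time": time; "qpos": joint angles; "joint_velocities": joint speeds; "joint_efforts": joint torques, N m; "tcp_pos": TCP position; "tcp_rot": TCP orientation; "wrist_force": force on the tool from outside, world axes, zero at the start; "moment": the same for the moment, N m; "opening": finger opening in m.
Only numpy, scipy, OpenCV 4.12 (cv2) and the standard library are available. Lean on these libraries where they do the work, as an engineer would, in place of code of your own. Each camera call takes 0.05 s, during which the arm holds its last target. There are 200 camera calls.

## Working session

There is one attempt and no reset: what is moved stays moved. The work goes in short steps, Python scripts to look and compute and a tool call to move; the robot and the scene stay as the last step left them, time stands still between calls to the robot, and variables do not carry over. Pictures are saved under pics/ and viewed, about 8 in all and at most 12, crops included, and the job is handed in when it is done.

Besides the shell and the picture viewer there is one more tool, called after "Request:" in YAML: its name, and indented under it one key for each argument. arm_command: Moves the arm, as the interface text tells. Shift numbers are shares of 0.3 m and turn numbers shares of 30 degrees, none past 1 either way. Its arguments: {"type":"object","properties":{"plan":{"type":"array","items":{"type":"object","properties":{"tx":{"type":"number"},"ty":{"type":"number"},"tz":{"type":"number"},"roll":{"type":"number"},"hand":{"type":"number"}}}},"squeeze":{"type":"number"}},"required":["plan"]}

```bash
mkdir -p pics; ls
python3 - <<'E'
from plant import r
import cv2,numpy as np
s=r.sense();print({k:np.round(v,3).tolist() for k,v in s.items()})
for n in ["scene","top","wrist"]:
    c=r.read_camera(n);cv2.imwrite(f"pics/{n}0.png",c["image"][:,:,::-1])
    print(n,c["vfov"],c["cx"],c["cy"],np.round(c["R"],3).tolist(),np.round(c["t"],3).tolist())
a=cv2.imread("pics/scene0.png");b=cv2.imread("pics/top0.png")
cv2.imwrite("pics/both0.png",cv2.resize(np.vstack([a,b]),(400*1,600)))
E
```

```text
pics
{'time': 0.0, 'qpos': [1.178, 0.308, 1.508, 0.0, 1.328, -0.073], 'joint_velocities': [-0.0, -0.001, -0.001, -0.001, -0.002, -0.002], 'joint_efforts': [-0.001, -45.755, -25.192, -0.0, 0.014, 0.0], 'tcp_pos': [0.18, 0.545, 0.23], 'tcp_rot': [-0.415, 0.574, 0.414, 0.572], 'wrist_force': [-0.067, 0.058, -0.418], 'moment': [-0.028, 0.021, 0.015], 'opening': 0.085}
scene 47.36830874775653 288.33926138051277 204.3662523332985 [[-0.69, 0.724, -0.006], [0.613, 0.58, -0.536], [-0.385, -0.373, -0.844]] [0.382, -0.265, 1.114]
top 44.998354526767855 274.9964133528093 203.78197038376044 [[-0.015, -1.0, -0.014], [-0.991, 0.017, -0.133], [0.134, 0.012, -0.991]] [-0.027, 0.543, 0.825]
wrist 64.3259264304656 283.65181166197823 209.70252124237913 [[0.314, 0.949, -0.001], [0.917, -0.303, 0.258], [0.244, -0.082, -0.966]] [-0.573, -0.034, 0.379]
```

View pics/top0.png

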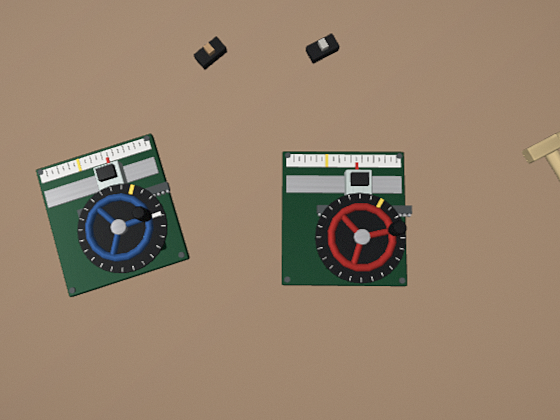

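View pics/scene0.png

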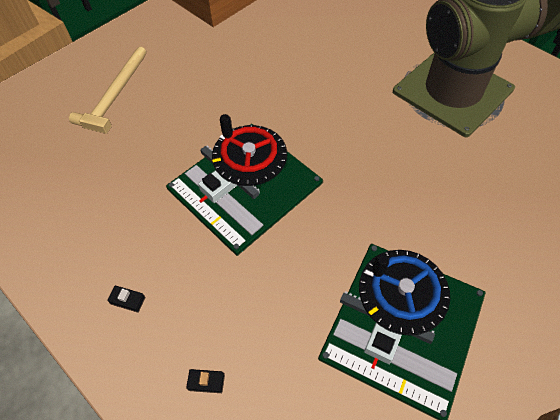

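The top view shows the red wheel hub at about (362,237), its knob at (398,228), its yellow dial mark at (380,203), the red pointer at (357,165) and the yellow line at (326,160). In the scene view the hub is at (249,149) and the knob top at (225,118). The blue gauge is the other one.

```bash
cat > h.py <<'E'
import numpy as np,cv2
from plant import r
def f(c): return c["image"].shape[0]/2/np.tan(np.radians(c["vfov"]/2))
def ray(c,p):
    R=np.array(c["R"]);t=np.array(c["t"])
    d=R.T@np.array([(p[0]-c["cx"])/f(c),(p[1]-c["cy"])/f(c),1]);return -R.T@t,d
def plane(c,p,z):
    o,d=ray(c,p);return o+d*(z-o[2])/d[2]
def tri(c1,p1,c2,p2):
    o,d=ray(c1,p1);q,e=ray(c2,p2)
    s=np.linalg.lstsq(np.c_[d,-e],q-o,rcond=None)[0];a=o+s[0]*d;b=q+s[1]*e
    return (a+b)/2,np.linalg.norm(a-b)
def proj(c,X):
    v=np.array(c["R"])@X+np.array(c["t"]);return np.array([c["cx"],c["cy"]])+f(c)*v[:2]/v[2]
def blobs(m,amin=8):
    n,l,s,ce=cv2.connectedComponentsWithStats(m.astype(np.uint8));
    return [(int(s[i,4]),ce[i].round(1).tolist()) for i in range(1,n) if s[i,4]>=amin],l
def hsv(c): return cv2.cvtColor(c["image"],cv2.COLOR_RGB2HSV).astype(int)
def red(c): h=hsv(c);return ((h[...,0]<6)|(h[...,0]>174))&(h[...,1]>170)&(h[...,2]>60)
def yel(c): h=hsv(c);return (abs(h[...,0]-26)<5)&(h[...,1]>170)&(h[...,2]>150)
E
python3 - <<'E'
from h import *
T=r.read_camera("top");S=r.read_camera("scene")
def ring(c):
    k=max(cv2.findContours(red(c).astype(np.uint8),0,2)[0],key=cv2.contourArea)
    return cv2.fitEllipse(cv2.convexHull(k))
print(ring(T),ring(S));print("ring",tri(T,ring(T)[0],S,ring(S)[0]))
for c in(T,S):print("red",blobs(red(c))[0],"yel",blobs(yel(c))[0])
def knobm(c,x0,x1,y0,y1):
    h=c["image"].max(2)<45;m=np.zeros_like(h);m[y0:y1,x0:x1]=h[y0:y1,x0:x1];return m
print(blobs(knobm(S,212,238,108,140))[0],tri(T,(398,226),S,(225,118)))
m=hsv(T);w=((m[...,1]<40)&(m[...,2]>200));n=np.zeros_like(w);n[145:170,280:408]=w[145:170,280:408]
print("scale",cv2.minAreaRect(np.argwhere(n)[:,::-1].astype(np.float32)))
b=[plane(T,p,0.02) for p in[(287,281),(403,280),(402,153),(285,153)]];print(np.round(b,3))
cv2.imwrite("pics/cr1.png",np.hstack([cv2.resize(T["image"][140:290,280:420,::-1],(400,430),interpolation=2),cv2.resize(S["image"][100:260,160:310,::-1],(400,430),interpolation=2)]))
E
```

```text
((361.36431884765625, 236.66688537597656), (67.69683074951172, 69.1905517578125), 132.9246368408203) ((248.60140991210938, 149.00665283203125), (45.136112213134766, 56.54159164428711), 84.35042572021484)
ring (array([ 0.48229552, -0.17434564,  0.07026133]), np.float64(0.00010061204486647283))
red [(11, [107.4, 159.8]), (14, [356.5, 165.9]), (1670, [360.4, 237.0])] yel [(12, [326.0, 159.5])]
red [(1043, [249.1, 149.3]), (24, [203.3, 198.2]), (35, [374.2, 362.6])] yel [(25, [216.3, 159.5]), (23, [215.6, 220.0]), (40, [372.9, 310.4]), (43, [402.0, 386.3])]
[(219, [225.7, 125.6]), (10, [236.3, 137.1])] (array([ 0.49317566, -0.21968019,  0.13294482]), np.float64(0.00014107501818844256))
scale ((343.5178527832031, 160.33888244628906), (113.07949829101562, 11.784265518188477), 0.6160598993301392)
[[ 0.412 -0.054  0.02 ]
 [ 0.411 -0.25   0.02 ]
 [ 0.631 -0.259  0.02 ]
 [ 0.635 -0.054  0.02 ]]
```

View pics/cr1.png

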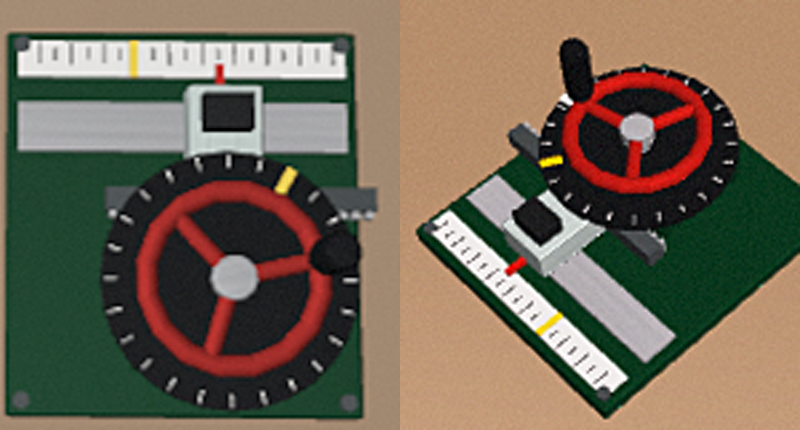

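The crop confirms the wheel pointer and knob lie at about 0.2 rad, with the yellow mark further anticlockwise. The two-view heights fit the text: ring 70 mm, knob top 133 mm. Next I'll get the tool axes for planning.

```bash
cat >> h.py <<'E'
from scipy.spatial.transform import Rotation as Ro
def shares(target,*more):
    s=r.sense();M=Ro.from_quat(s["tcp_rot"]).as_matrix()
    print("t",round(s["time"],2),"tcp",np.round(s["tcp_pos"],4),"F",np.round(s["wrist_force"],1),"op",round(s["opening"],4))
    for X in (target,)+more: print(np.round(X,4),"->",np.round(M.T@(np.array(X)-s["tcp_pos"])/.3,3))
E
python3 - <<'E'
from h import *
s=r.sense();print(Ro.from_quat(s["tcp_rot"]).as_matrix().round(3),Ro.from_quat(s["tcp_rot"]).as_matrix()[:,2])
shares([.36,.30,.25],[.46,.05,.25],[.49,-.15,.25])
T=r.read_camera("top")
print([plane(T,p,.02)[:2].round(4) for p in((287,159.7),(400,160.9))])
E
```

```text
[[-0.    -0.95   0.313]
 [-0.001  0.313  0.95 ]
 [-1.     0.    -0.001]] [ 0.31340214  0.94962    -0.00098049]
t 0.25 tcp [0.1801 0.5457 0.2309] F [ 0.2  0.2 -0.8] op 0.0854
[0.36 0.3  0.25] -> [-0.063 -0.826 -0.59 ]
[0.46 0.05 0.25] -> [-0.063 -1.404 -1.277]
[ 0.49 -0.15  0.25] -> [-0.062 -1.708 -1.879]
[array([ 0.6225, -0.0574]), array([ 0.6168, -0.2545])]
```

Request:
arm_command:
  plan:
    - {"tx": -0.06, "ty": -0.15, "tz": -0.1, "hand": 1}
    - {"tx": -0.06, "ty": -0.3, "tz": -0.2, "hand": 1}
    - {"tx": -0.06, "ty": -0.45, "tz": -0.32, "hand": 1}
    - {"tx": -0.06, "ty": -0.6, "tz": -0.43, "hand": 1}
    - {"tx": -0.06, "ty": -0.72, "tz": -0.55, "hand": 1}
    - {"tx": -0.06, "ty": -0.82, "tz": -0.68, "hand": 1}
    - {"tx": -0.06, "ty": -0.92, "tz": -0.82, "hand": 1}
    - {"tx": -0.06, "ty": -1, "tz": -0.95, "hand": 1}

```text
invalid input at $.plan[0]: expected keys tx, ty, tz, roll, hand
```

Request:
arm_command:
  plan:
    - {"tx": 0, "ty": -0.1, "tz": -0.13, "hand": 1}
    - {"tx": 0, "ty": -0.2, "tz": -0.26, "hand": 1}
    - {"tx": 0, "ty": -0.3, "tz": -0.39, "hand": 1}
    - {"tx": 0, "ty": -0.4, "tz": -0.52, "hand": 1}
    - {"tx": 0, "ty": -0.5, "tz": -0.65, "hand": 1}
    - {"tx": 0, "ty": -0.6, "tz": -0.78, "hand": 1}
    - {"tx": 0, "ty": -0.68, "tz": -0.9, "hand": 1}
    - {"tx": 0, "ty": -0.68, "tz": -0.92, "hand": 1}

```text
invalid input at $.plan[0]: expected keys tx, ty, tz, roll, hand
```

Run:
```python
from h import *
shares([.4925,-.222,.16])
W=r.read_camera("wrist");cv2.imwrite("pics/w1.png",W["image"][:,:,::-1])
print("knob top/axis proj",proj(W,[.493,-.2197,.131]),proj(W,[.4823,-.1743,.07]), -np.array(W["R"]).T@np.array(W["t"]))
```

```text
t 0.3 tcp [0.1802 0.5458 0.231 ] F [-0.4  0.1  0.5] op 0.0852
[ 0.4925 -0.222   0.16  ] -> [ 0.238 -1.791 -2.104]
knob top/axis proj [-252.11139313  652.88797495] [-158.62363981  570.72060053] [0.1183992  0.56512232 0.37492117]
```

View pics/w1.png

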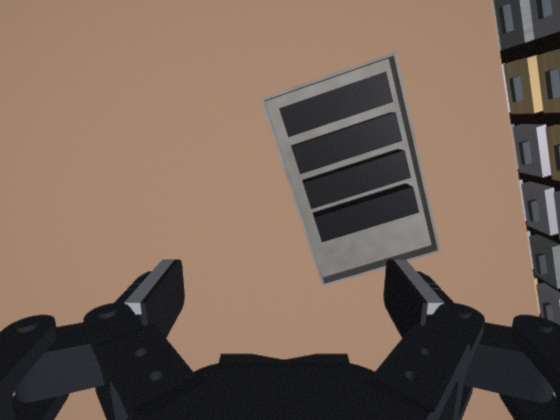

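The move was refused because every row needs a roll value, so the picture shows only the start place (bench and a rack, nothing relevant). I'll resend.

Request:
arm_command:
  plan:
    - {"tx": -0.06, "ty": -0.15, "tz": -0.1, "roll": 0, "hand": 1}
    - {"tx": -0.06, "ty": -0.3, "tz": -0.2, "roll": 0, "hand": 1}
    - {"tx": -0.06, "ty": -0.45, "tz": -0.32, "roll": 0, "hand": 1}
    - {"tx": -0.06, "ty": -0.6, "tz": -0.43, "roll": 0, "hand": 1}
    - {"tx": -0.06, "ty": -0.72, "tz": -0.55, "roll": 0, "hand": 1}
    - {"tx": -0.06, "ty": -0.82, "tz": -0.68, "roll": 0, "hand": 1}
    - {"tx": -0.06, "ty": -0.92, "tz": -0.82, "roll": 0, "hand": 1}
    - {"tx": -0.06, "ty": -1, "tz": -0.95, "roll": 0, "hand": 1}

```text
time: 1.15
tcp_pos: [0.371, 0.2, 0.2496]
tcp_rot: [-0.415, 0.573, 0.414, 0.573]
wrist_force: [0.0, -0.5, -0.8]
opening: 0.0857
```

Request:
arm_command:
  plan:
    - {"tx": 0, "ty": -0.1, "tz": -0.13, "roll": 0, "hand": 1}
    - {"tx": 0, "ty": -0.2, "tz": -0.26, "roll": 0, "hand": 1}
    - {"tx": 0, "ty": -0.3, "tz": -0.39, "roll": 0, "hand": 1}
    - {"tx": 0, "ty": -0.4, "tz": -0.52, "roll": 0, "hand": 1}
    - {"tx": 0, "ty": -0.5, "tz": -0.65, "roll": 0, "hand": 1}
    - {"tx": 0, "ty": -0.6, "tz": -0.78, "roll": 0, "hand": 1}
    - {"tx": 0, "ty": -0.68, "tz": -0.9, "roll": 0, "hand": 1}
    - {"tx": 0, "ty": -0.68, "tz": -0.92, "roll": 0, "hand": 1}

```text
time: 1.95
tcp_pos: [0.4796, -0.1293, 0.2494]
tcp_rot: [-0.414, 0.574, 0.412, 0.574]
wrist_force: [-0.3, -0.1, -0.0]
opening: 0.0854
```

Run:
```python
from h import *
shares([.4925,-.222,.16])
W=r.read_camera("wrist");cv2.imwrite("pics/w2.png",W["image"][:,:,::-1])
print("knob top/axis proj",proj(W,[.493,-.2197,.131]),proj(W,[.4823,-.1743,.07]), -np.array(W["R"]).T@np.array(W["t"]))
```

```text
t 1.95 tcp [ 0.4796 -0.1293  0.2494] F [-0.3 -0.1 -0. ] op 0.0854
[ 0.4925 -0.222   0.16  ] -> [ 0.299 -0.138 -0.279]
knob top/axis proj [188.35727357 250.7872047 ] [243.12513436 204.63690328] [ 0.41760959 -0.10938853  0.39316259]
```

View pics/w2.png

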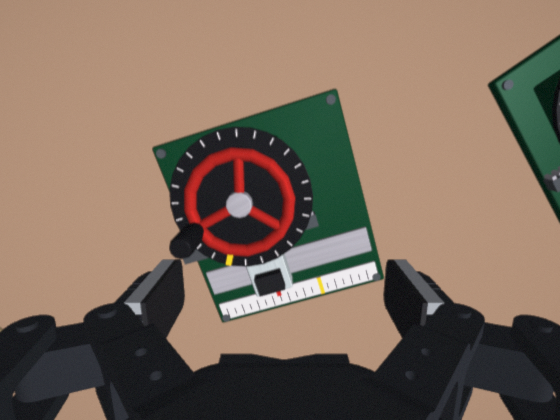

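The wrist view shows the hub at (239,205), the knob top at about (182,247), the mark at (229,260), the red pointer at (279,294) and the yellow line at (320,286). That is about 4 px off the prediction, so I'll measure again from close above the knob.

Request:
arm_command:
  plan:
    - {"tx": 0, "ty": -0.03, "tz": -0.1, "roll": 0, "hand": 1}
    - {"tx": 0.06, "ty": -0.06, "tz": -0.2, "roll": 0, "hand": 1}
    - {"tx": 0.12, "ty": -0.1, "tz": -0.28, "roll": 0, "hand": 1}
    - {"tx": 0.2, "ty": -0.14, "tz": -0.28, "roll": 0, "hand": 1}
    - {"tx": 0.26, "ty": -0.14, "tz": -0.28, "roll": 0, "hand": 1}
    - {"tx": 0.3, "ty": -0.14, "tz": -0.28, "roll": 0, "hand": 1}
    - {"tx": 0.3, "ty": -0.14, "tz": -0.28, "roll": 0, "hand": 1}
    - {"tx": 0.3, "ty": -0.14, "tz": -0.28, "roll": 0, "hand": 1}

```text
time: 2.8
tcp_pos: [0.491, -0.2165, 0.1597]
tcp_rot: [-0.415, 0.573, 0.415, 0.573]
wrist_force: [0.1, -0.8, -0.2]
opening: 0.0855
```

Run:
```python
from h import *
shares([.4925,-.222,.09])
W=r.read_camera("wrist");cv2.imwrite("pics/w3.png",W["image"][:,:,::-1])
print("knob top/mid/bottom/axis proj",[proj(W,X).round(0) for X in([.493,-.2197,.131],[.493,-.2197,.078],[.4823,-.1743,.074])])
k=max(cv2.findContours(red(W).astype(np.uint8),0,2)[0],key=cv2.contourArea);e=cv2.fitEllipse(cv2.convexHull(k));print(e,plane(W,e[0],.07))
```

```text
t 2.8 tcp [ 0.491  -0.2165  0.1597] F [ 0.1 -0.8 -0.2] op 0.0855
[ 0.4925 -0.222   0.09  ] -> [ 0.232 -0.011 -0.016]
knob top/mid/bottom/axis proj [array([281., 248.]), array([282., 220.]), array([339., 185.])]
((332.3812561035156, 179.38525390625), (153.54653930664062, 158.41282653808594), 54.132606506347656) [ 0.47811775 -0.17703715  0.07      ]
```

View pics/w3.png

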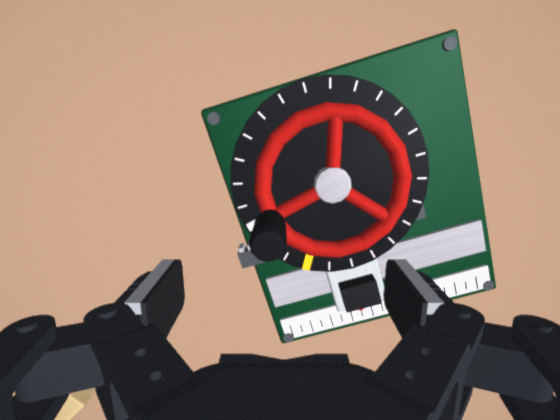

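The close view shows the hub at (333,185), the knob top at about (268,243), and the jaws centred on column 284. The knob lies left of the jaw centre, so I'll combine the hub and knob rays.

Run:
```python
from h import *
s=r.sense();M=Ro.from_quat(s["tcp_rot"]).as_matrix()
W=r.read_camera("wrist");T=r.read_camera("scene")
g=W["image"].astype(int)
m=(g.min(2)>110)&(g.max(2)-g.min(2)<25);m[:, :300]=0;m[:150]=0;m[220:]=0;m[:,370:]=0
b,l=blobs(m,200);print(b);hub=b[0][1]
print("hub wrist",plane(W,hub,.074))
k=(g.max(2)<38);k[:195]=0;k[275:]=0;k[:,:245]=0;k[:,300:]=0
b2,_=blobs(k,100);print(b2)
print("knob top",[plane(W,p,.129) for p in((268,244),(267,240))])
print("TCP proj",proj(W,s["tcp_pos"]),"grasp",proj(W,s["tcp_pos"]-.019*M[:,0]), s["tcp_pos"])
x=cv2.resize(W["image"][190:290,230:350,::-1],(720,600),interpolation=2)
cv2.imwrite("pics/w3c.png",cv2.convertScaleAbs(x,alpha=3,beta=0))
```

```text
[(1006, [333.2, 183.2])]
hub wrist [ 0.48070921 -0.17798472  0.074     ]
[(693, [268.8, 223.8])]
knob top [array([ 0.49013614, -0.22675404,  0.129     ]), array([ 0.48772094, -0.22651269,  0.129     ])]
TCP proj [286.02586932 264.17665738] grasp [286.36166602 283.35709769] [ 0.49142967 -0.21682459  0.16021278]
```

View pics/w3c.png

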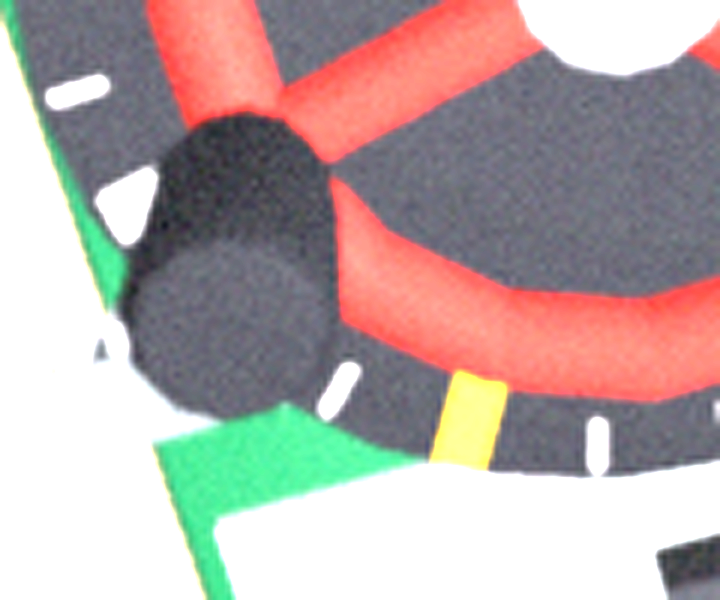

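Request:
arm_command:
  plan:
    - {"tx": 0.02, "ty": -0.006, "tz": -0.03, "roll": 0, "hand": 1}
    - {"tx": 0.02, "ty": -0.006, "tz": -0.03, "roll": 0, "hand": 1}
    - {"tx": 0.02, "ty": -0.006, "tz": -0.03, "roll": 0, "hand": 1}
    - {"tx": 0.02, "ty": -0.006, "tz": -0.03, "roll": 0, "hand": 1}
    - {"tx": 0.02, "ty": -0.006, "tz": -0.03, "roll": 0, "hand": 1}
    - {"tx": 0.02, "ty": -0.006, "tz": -0.03, "roll": 0, "hand": 1}
    - {"tx": 0.02, "ty": -0.006, "tz": -0.03, "roll": 0, "hand": 1}
    - {"tx": 0.02, "ty": -0.006, "tz": -0.03, "roll": 0, "hand": 1}

```text
time: 3.75
tcp_pos: [0.4899, -0.2263, 0.1533]
tcp_rot: [-0.414, 0.573, 0.414, 0.573]
wrist_force: [-0.3, -0.2, -0.7]
opening: 0.0853
```

Run:
```python
from h import *
shares([.4897,-.2264,.088])
W=r.read_camera("wrist");s=r.sense()
g=W["image"].astype(int);m=(g.min(2)>110)&(g.max(2)-g.min(2)<25);m[:, :300]=0;m[:150]=0;m[235:]=0;m[:,390:]=0
b,l=blobs(m,200);print(b,[plane(W,p[1],.074) for p in b])
print("tcp/knob",proj(W,s["tcp_pos"]),proj(W,[.4902,-.2262,.129]))
```

```text
t 3.75 tcp [ 0.4899 -0.2263  0.1533] F [-0.3 -0.2 -0.7] op 0.0853
[ 0.4897 -0.2264  0.088 ] -> [ 0.218  0.001 -0.001]
[(1067, [348.8, 183.0])] [array([ 0.48076991, -0.17794113,  0.074     ])]
tcp/knob [286.0598096  264.15520767] [286.08934843 245.79678137]
```

Request:
arm_command:
  plan:
    - {"tx": 0.07, "ty": 0, "tz": 0, "roll": 0, "hand": 1}
    - {"tx": 0.14, "ty": 0, "tz": 0, "roll": 0, "hand": 1}
    - {"tx": 0.2, "ty": 0, "tz": 0, "roll": 0, "hand": 1}
    - {"tx": 0.22, "ty": 0, "tz": 0, "roll": 0, "hand": 1}
    - {"tx": 0.22, "ty": 0, "tz": 0, "roll": 0, "hand": 0}
    - {"tx": 0.22, "ty": 0, "tz": 0, "roll": 0, "hand": 0}
    - {"tx": 0.22, "ty": 0, "tz": 0, "roll": 0, "hand": 0}
    - {"tx": 0.22, "ty": 0, "tz": 0, "roll": 0, "hand": 0}
  squeeze: 25

```text
time: 4.6
tcp_pos: [0.4905, -0.2267, 0.0882]
tcp_rot: [-0.415, 0.573, 0.414, 0.573]
wrist_force: [-0.7, 1.3, -0.4]
opening: 0.0283
```

Run:
```python
from h import *
r.read_camera("top");shares([.49,-.2263,.088])
```

```text
t 4.65 tcp [ 0.4904 -0.2264  0.0882] F [-1.   5.8  8.5] op 0.0208
[ 0.49   -0.2263  0.088 ] -> [ 0.001  0.001 -0.   ]
```

```bash
cat >> h.py <<'E'
def arc(ax,p0,p1,n,rad=.05):
    M=Ro.from_quat(r.sense()["tcp_rot"]).as_matrix()
    for p in np.linspace(p0,p1,n+1)[1:]:
        d=np.array([ax[0]+rad*np.sin(p),ax[1]-rad*np.cos(p),0])-np.array([ax[0]+rad*np.sin(p0),ax[1]-rad*np.cos(p0),0])
        v=M.T@d/.3;print(round(p,3),"ty",v[1].round(3),"tz",v[2].round(3))
E
python3 - <<'E'
from h import *
arc([.481,-.177],.19,1.0,8)
E
```

```text
0.291 ty -0.014 tz 0.009
0.392 ty -0.028 tz 0.019
0.494 ty -0.04 tz 0.031
0.595 ty -0.051 tz 0.044
0.696 ty -0.06 tz 0.058
0.798 ty -0.069 tz 0.072
0.899 ty -0.075 tz 0.088
1.0 ty -0.08 tz 0.104
```

Request:
arm_command:
  plan:
    - {"tx": 0, "ty": -0.014, "tz": 0.009, "roll": 0, "hand": 0}
    - {"tx": 0, "ty": -0.028, "tz": 0.019, "roll": 0, "hand": 0}
    - {"tx": 0, "ty": -0.04, "tz": 0.031, "roll": 0, "hand": 0}
    - {"tx": 0, "ty": -0.051, "tz": 0.044, "roll": 0, "hand": 0}
    - {"tx": 0, "ty": -0.06, "tz": 0.058, "roll": 0, "hand": 0}
    - {"tx": 0, "ty": -0.069, "tz": 0.072, "roll": 0, "hand": 0}
    - {"tx": 0, "ty": -0.075, "tz": 0.088, "roll": 0, "hand": 0}
    - {"tx": 0, "ty": -0.08, "tz": 0.104, "roll": 0, "hand": 0}

```text
time: 5.45
tcp_pos: [0.5225, -0.2053, 0.0882]
tcp_rot: [-0.415, 0.573, 0.414, 0.572]
wrist_force: [-3.5, -3.0, 5.6]
opening: 0.0211
```

Run:
```python
from h import *
for i in range(3): r.read_camera("top")
s=r.sense();v=s["tcp_pos"][:2]-[.481,-.177];print(np.linalg.norm(v),np.arctan2(v[0],-v[1]))
shares([.481+.05*np.sin(1),-.177-.05*np.cos(1),.088])
arc([.481,-.177],1.0,1.83,8)
W=r.read_camera("wrist");cv2.imwrite("pics/w4.png",W["image"][:,:,::-1])
```

```text
0.050154416593762505 0.9892901163810713
t 5.6 tcp [ 0.5229 -0.2045  0.0882] F [-1.9 -0.5  4.4] op 0.0211
[ 0.5231 -0.204   0.088 ] -> [0.001 0.    0.002]
1.104 ty -0.003 tz 0.017
1.208 ty -0.005 tz 0.034
1.311 ty -0.005 tz 0.051
1.415 ty -0.003 tz 0.069
1.519 ty 0.001 tz 0.085
1.622 ty 0.006 tz 0.102
1.726 ty 0.013 tz 0.118
1.83 ty 0.022 tz 0.133
```

View pics/w4.png

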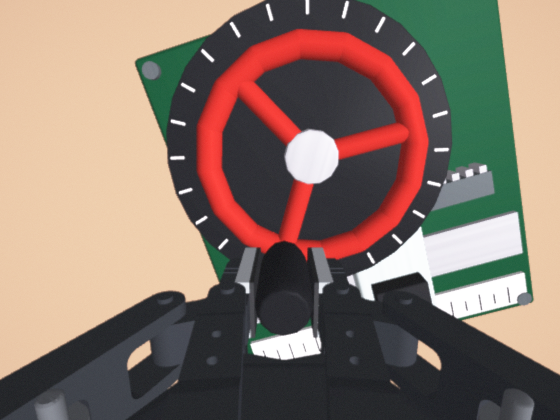

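The knob is firmly held in the jaws at (285,300) and the hub is at (312,156). One spoke points to the knob, the radius is 50.2 mm and the forces are small. Continuing to the overshoot.

Request:
arm_command:
  plan:
    - {"tx": 0, "ty": -0.003, "tz": 0.017, "roll": 0, "hand": 0}
    - {"tx": 0, "ty": -0.005, "tz": 0.034, "roll": 0, "hand": 0}
    - {"tx": 0, "ty": -0.005, "tz": 0.051, "roll": 0, "hand": 0}
    - {"tx": 0, "ty": -0.003, "tz": 0.069, "roll": 0, "hand": 0}
    - {"tx": 0, "ty": 0.001, "tz": 0.085, "roll": 0, "hand": 0}
    - {"tx": 0, "ty": 0.006, "tz": 0.102, "roll": 0, "hand": 0}
    - {"tx": 0, "ty": 0.013, "tz": 0.118, "roll": 0, "hand": 0}
    - {"tx": 0, "ty": 0.022, "tz": 0.133, "roll": 0, "hand": 0}

```text
time: 6.45
tcp_pos: [0.5297, -0.1654, 0.0883]
tcp_rot: [-0.416, 0.573, 0.413, 0.573]
wrist_force: [-1.4, -4.6, 5.8]
opening: 0.021
```

Run:
```python
from h import *
for i in range(2): r.read_camera("top")
s=r.sense();v=s["tcp_pos"][:2]-[.481,-.177];print(np.linalg.norm(v),np.arctan2(v[0],-v[1]))
shares([.481+.05*np.sin(1.83),-.177-.05*np.cos(1.83),.088])
T=r.read_camera("top");S=r.read_camera("scene");W=r.read_camera("wrist")
cv2.imwrite("pics/m5.png",np.hstack([cv2.resize(T["image"][140:290,280:420,::-1],(400,430),interpolation=2),cv2.resize(S["image"][100:260,160:310,::-1],(400,430),interpolation=2)]))
```

```text
0.05005436842501474 1.8229782714708407
t 6.55 tcp [ 0.5295 -0.1645  0.0882] F [-0.3 -1.   6.6] op 0.0213
[ 0.5293 -0.1642  0.088 ] -> [0.001 0.001 0.001]
```

View pics/m5.png

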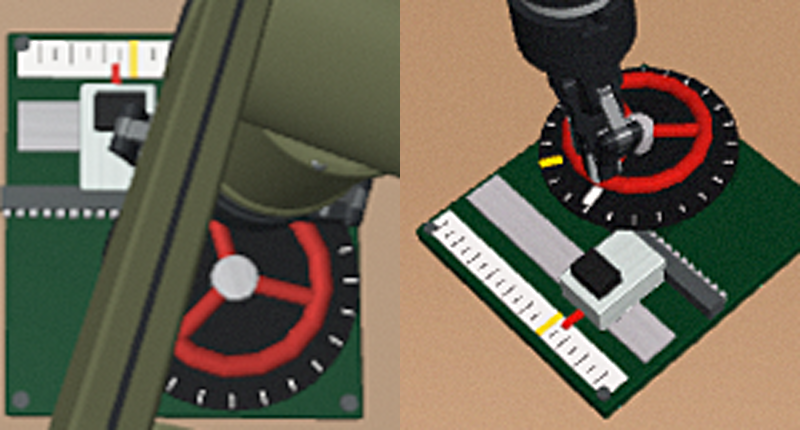

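The carriage's red pointer (scene crop 573,318) is now past the yellow line (550,323), and the white wheel pointer (593,197) is well past the mark (550,160). Now turn clockwise, stopping short to check.

Run:
```python
from h import *
arc([.481,-.177],1.83,1.14,8)
```

```text
1.744 ty -0.007 tz -0.012
1.658 ty -0.014 tz -0.025
1.571 ty -0.019 tz -0.039
1.485 ty -0.023 tz -0.053
1.399 ty -0.025 tz -0.067
1.312 ty -0.027 tz -0.081
1.226 ty -0.027 tz -0.095
1.14 ty -0.026 tz -0.11
```

Request:
arm_command:
  plan:
    - {"tx": 0, "ty": -0.007, "tz": -0.012, "roll": 0, "hand": 0}
    - {"tx": 0, "ty": -0.014, "tz": -0.025, "roll": 0, "hand": 0}
    - {"tx": 0, "ty": -0.019, "tz": -0.039, "roll": 0, "hand": 0}
    - {"tx": 0, "ty": -0.023, "tz": -0.053, "roll": 0, "hand": 0}
    - {"tx": 0, "ty": -0.025, "tz": -0.067, "roll": 0, "hand": 0}
    - {"tx": 0, "ty": -0.027, "tz": -0.081, "roll": 0, "hand": 0}
    - {"tx": 0, "ty": -0.027, "tz": -0.095, "roll": 0, "hand": 0}
    - {"tx": 0, "ty": -0.026, "tz": -0.11, "roll": 0, "hand": 0}

```text
time: 7.5
tcp_pos: [0.5271, -0.1968, 0.0882]
tcp_rot: [-0.414, 0.572, 0.414, 0.574]
wrist_force: [1.3, 3.9, 6.9]
opening: 0.0211
```

Run:
```python
from h import *
for i in range(2): r.read_camera("top")
s=r.sense();v=s["tcp_pos"][:2]-[.481,-.177];print(np.linalg.norm(v),np.arctan2(v[0],-v[1]),s["wrist_force"])
T=r.read_camera("top");S=r.read_camera("scene");W=r.read_camera("wrist")
for c,n in((T,"T"),(S,"S")):
    print(n,blobs(red(c),5)[0],blobs(yel(c),5)[0])
    for p in blobs(red(c),5)[0]+blobs(yel(c),5)[0]: print(p[0],plane(c,p[1],.03).round(4))
cv2.imwrite("pics/m6.png",np.hstack([cv2.resize(T["image"][140:220,280:355,::-1],(400,430),interpolation=2),cv2.resize(S["image"][120:240,170:282,::-1],(400,430),interpolation=2)]))
```

```text
0.05013929559747726 1.1493414600135865 [-0.5460351   2.68949799  6.6641626 ]
T [(11, [107.4, 159.8]), (10, [323.0, 166.3]), (590, [338.6, 230.1]), (61, [392.6, 245.8])] [(7, [326.0, 157.0])]
11 [0.6258 0.2552 0.03  ]
10 [ 0.6075 -0.1191  0.03  ]
590 [ 0.4967 -0.1425  0.03  ]
61 [ 0.4687 -0.2326  0.03  ]
7 [ 0.6238 -0.1248  0.03  ]
S [(890, [252.8, 150.4]), (27, [222.6, 216.6]), (34, [374.3, 362.6])] [(6, [213.2, 160.0]), (19, [214.9, 220.4]), (40, [372.9, 310.4]), (41, [402.0, 386.1])]
890 [ 0.4584 -0.1913  0.03  ]
27 [ 0.6078 -0.1186  0.03  ]
34 [0.624  0.2541 0.03  ]
6 [ 0.5308 -0.2318  0.03  ]
19 [ 0.6233 -0.1229  0.03  ]
40 [0.5582 0.1995 0.03  ]
41 [0.6227 0.3067 0.03  ]
```

View pics/m6.png

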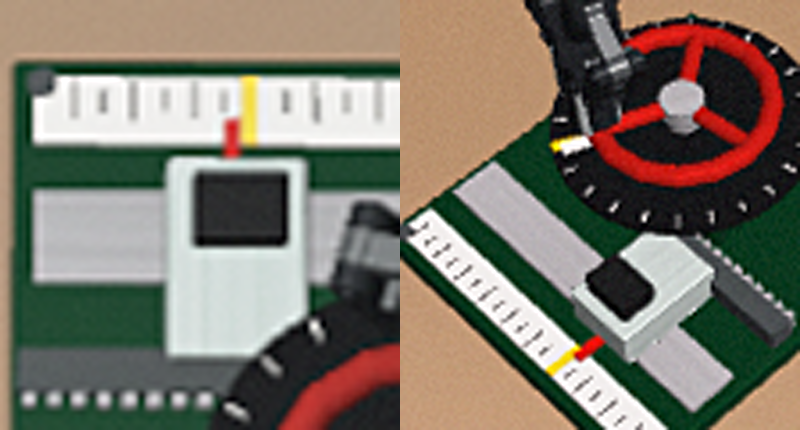

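The top crop shows the red pointer (232) about 3 px past the yellow line (249), and the white pointer is just short of the mark. I estimate wheel ≈ 1.17. Approaching further clockwise in a small step.

Request:
arm_command:
  plan:
    - {"tx": 0, "ty": 0.0, "tz": -0.004, "roll": 0, "hand": 0}
    - {"tx": 0, "ty": 0.001, "tz": -0.008, "roll": 0, "hand": 0}
    - {"tx": 0, "ty": 0.002, "tz": -0.013, "roll": 0, "hand": 0}
    - {"tx": 0, "ty": 0.002, "tz": -0.013, "roll": 0, "hand": 0}
    - {"tx": 0, "ty": 0.002, "tz": -0.013, "roll": 0, "hand": 0}
    - {"tx": 0, "ty": 0.002, "tz": -0.013, "roll": 0, "hand": 0}
    - {"tx": 0, "ty": 0.002, "tz": -0.013, "roll": 0, "hand": 0}
    - {"tx": 0, "ty": 0.002, "tz": -0.013, "roll": 0, "hand": 0}

```text
time: 8.55
tcp_pos: [0.5253, -0.2005, 0.0882]
tcp_rot: [-0.414, 0.572, 0.414, 0.574]
wrist_force: [1.4, 2.7, 6.5]
opening: 0.0213
```

```bash
cat >> h.py <<'E'
def cols(T):
    # sub-pixel columns (top view) of red pointer and yellow line, weighted by colour excess
    g=T["image"].astype(float)
    a=g[163:169,300:345];w=np.clip(a[...,0]-np.maximum(a[...,1],a[...,2])-40,0,None);xr=(w.sum(0)*np.arange(300,345)).sum()/w.sum()
    a=g[153:161,300:345];w=np.clip(np.minimum(a[...,0],a[...,1])-a[...,2]-50,0,None);xy=(w.sum(0)*np.arange(300,345)).sum()/w.sum()
    return xr,xy
E
python3 - <<'E'
from h import *
C=np.array([cols(r.read_camera("top")) for i in range(4)]);print(C.mean(0),C.std(0))
T0=cv2.imread("pics/top0.png")[:,:,::-1].astype(float)
a=T0[163:169,340:375];w=np.clip(a[...,0]-np.maximum(a[...,1],a[...,2])-40,0,None);print("x0",(w.sum(0)*np.arange(340,375)).sum()/w.sum(),"yel0",cols({"image":T0})[1])
s=r.sense();v=s["tcp_pos"][:2]-[.481,-.177];print(np.linalg.norm(v),np.arctan2(v[0],-v[1]),s["wrist_force"])
E
```

```text
[324.56971931 326.30645346] [0.00249015 0.0022406 ]
x0 356.4274193548387 yel0 326.3152173913044
0.05012097207048417 1.0828216478464046 [0.78944442 1.90822355 5.90267535]h.py:34: RuntimeWarning: invalid value encountered in scalar divide
  a=g[163:169,300:345];w=np.clip(a[...,0]-np.maximum(a[...,1],a[...,2])-40,0,None);xr=(w.sum(0)*np.arange(300,345)).sum()/w.sum()
```

Request:
arm_command:
  plan:
    - {"tx": 0, "ty": 0.0, "tz": -0.003, "roll": 0, "hand": 0}
    - {"tx": 0, "ty": 0.001, "tz": -0.006, "roll": 0, "hand": 0}
    - {"tx": 0, "ty": 0.002, "tz": -0.01, "roll": 0, "hand": 0}
    - {"tx": 0, "ty": 0.002, "tz": -0.01, "roll": 0, "hand": 0}
    - {"tx": 0, "ty": 0.002, "tz": -0.01, "roll": 0, "hand": 0}
    - {"tx": 0, "ty": 0.002, "tz": -0.01, "roll": 0, "hand": 0}
    - {"tx": 0, "ty": 0.002, "tz": -0.01, "roll": 0, "hand": 0}
    - {"tx": 0, "ty": 0.002, "tz": -0.01, "roll": 0, "hand": 0}

```text
time: 9.55
tcp_pos: [0.5238, -0.2031, 0.0882]
tcp_rot: [-0.414, 0.572, 0.414, 0.574]
wrist_force: [0.8, 3.6, 7.0]
opening: 0.0208
```

Run:
```python
from h import *
C=np.array([cols(r.read_camera("top")) for i in range(3)]).mean(0);print(C)
sl=.052*(356.43-C[0])/30.2;print("slide",sl,"wheel",sl/.04-.25)
s=r.sense();v=s["tcp_pos"][:2]-[.481,-.177];print(np.linalg.norm(v),np.arctan2(v[0],-v[1]),s["wrist_force"])
S=r.read_camera("scene")
cv2.imwrite("pics/m7.png",cv2.resize(S["image"][130:235,170:282,::-1],(640,600),interpolation=2))
```

```text
[326.01515069 326.30298056]
slide 0.05236993921251273 wheel 1.0592484803128182
0.05016084472383442 1.0235172665116385 [0.79288778 2.93063147 6.86748601]
```

View pics/m7.png

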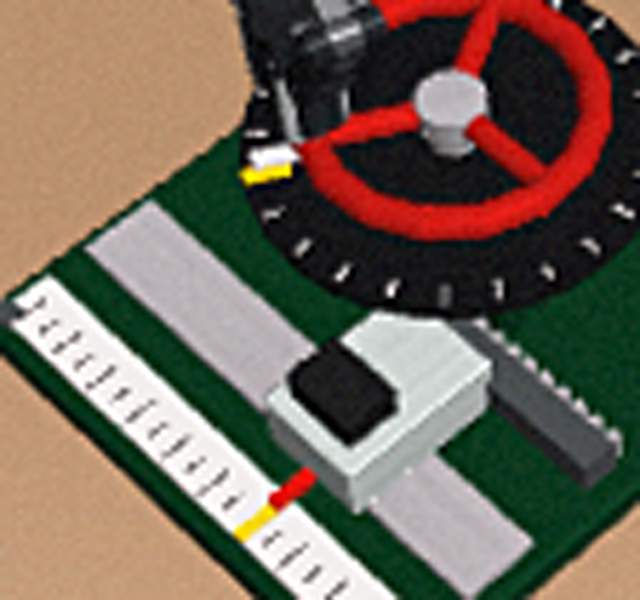

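The carriage pointer (290,490) is in line with the yellow line (255,522). The wheel's white pointer (275,158) lies at the mark (265,176), and its small offset fits the pointer standing above the dial. Wheel is about 1.06. Releasing and rising to check unobstructed.

Request:
arm_command:
  plan:
    - {"tx": 0, "ty": 0, "tz": 0, "roll": 0, "hand": 1}
    - {"tx": 0, "ty": 0, "tz": 0, "roll": 0, "hand": 1}
    - {"tx": 0, "ty": 0, "tz": 0, "roll": 0, "hand": 1}
    - {"tx": 0, "ty": 0, "tz": 0, "roll": 0, "hand": 1}
    - {"tx": 0, "ty": 0, "tz": 0, "roll": 0, "hand": 1}
    - {"tx": -0.1, "ty": 0, "tz": 0, "roll": 0, "hand": 1}
    - {"tx": -0.22, "ty": 0, "tz": 0, "roll": 0, "hand": 1}
    - {"tx": -0.3, "ty": 0, "tz": 0, "roll": 0, "hand": 1}

```text
time: 10.55
tcp_pos: [0.5231, -0.2047, 0.1792]
tcp_rot: [-0.415, 0.573, 0.414, 0.573]
wrist_force: [0.3, 0.5, 0.0]
opening: 0.0852
```

Request:
arm_command:
  plan:
    - {"tx": -0.1, "ty": 0, "tz": 0.1, "roll": 0, "hand": 1}
    - {"tx": -0.2, "ty": 0.0, "tz": 0.2, "roll": 0, "hand": 1}
    - {"tx": -0.25, "ty": 0.0, "tz": 0.3, "roll": 0, "hand": 1}
    - {"tx": -0.25, "ty": 0.0, "tz": 0.4, "roll": 0, "hand": 1}
    - {"tx": -0.25, "ty": 0.0, "tz": 0.55, "roll": 0, "hand": 1}
    - {"tx": -0.25, "ty": 0.05, "tz": 0.7, "roll": 0, "hand": 1}
    - {"tx": -0.25, "ty": 0.1, "tz": 0.85, "roll": 0, "hand": 1}
    - {"tx": -0.25, "ty": 0.1, "tz": 0.95, "roll": 0, "hand": 1}

```text
time: 11.35
tcp_pos: [0.5818, 0.0789, 0.2522]
tcp_rot: [-0.414, 0.573, 0.415, 0.572]
wrist_force: [0.4, -0.0, 0.2]
opening: 0.0854
```

Run:
```python
from h import *
T=r.read_camera("top");S=r.read_camera("scene");C=cols(T);print(C)
sl=.052*(356.43-C[0])/30.2;print("slide",sl,"wheel",sl/.04-.25);shares([.5,.1,.3])
cv2.imwrite("pics/m8.png",np.hstack([cv2.resize(T["image"][140:290,280:420,::-1],(400,430),interpolation=2),cv2.resize(S["image"][120:240,170:282,::-1],(400,430),interpolation=2)]))
```

```text
(np.float64(326.0166846071044), np.float64(326.31668946648426))
slide 0.05236729802750233 wheel 1.0591824506875582
t 11.45 tcp [0.5839 0.0797 0.2522] F [-0.3 -0.2  0.1] op 0.0856
[0.5 0.1 0.3] -> [-0.16   0.287 -0.022]
```

View pics/m8.png

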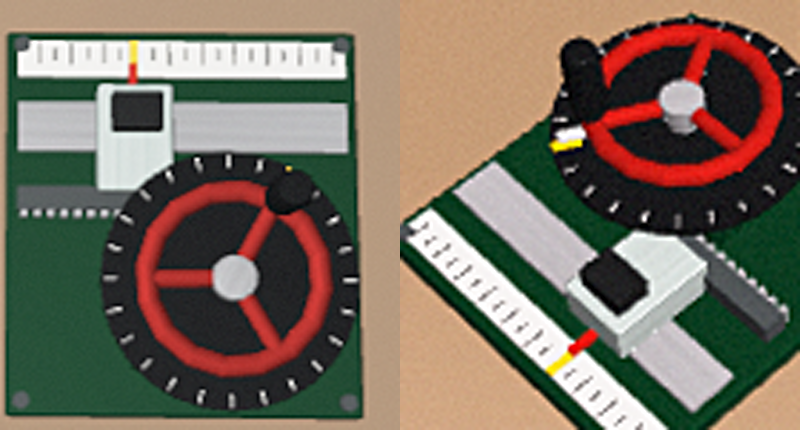

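The red pointer is in line with the yellow line in both views. In the top view the left spoke is level at (155–235, 277), so the knob spoke is at about 60° = 1.05 rad. The wheel is free and nothing moved on release. Handing in.

Run:
```python
from h import *
for i in range(6): T=r.read_camera("top")
print(cols(T),np.abs(r.sense()["joint_velocities"]).max());print(r.hand_in())
```

```text
(np.float64(326.0174880763116), np.float64(326.31722260040846)) 0.004990015316960821
the job is handed in; nothing more can be done
None
```

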